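# Sort out the mixed-up canister lids

### The job

The wooden lids of the three stoneware canisters were put back wrongly after washing up, so that none of them fits: move each lid to the canister it was made for (round on round, square on square, oval on oval) and let it sit fully home in the mouth. There is a free cork trivet to park a lid on while you change them round. Leave the canisters and the other things on the worktop standing where they are.

Things in the scene. Friction and masses are not known exactly. Their poses are not given: they have to be found in the camera images.
- round_lid_knob (a point): Light-brown wooden round lid. Plug below, 14 mm high, round, 78 mm across at the top, 4 mm less per side at its foot; plate 97 mm across, 10 mm thick, rests on the rim; round knob 26 mm across on top, 34 mm tall. Point: on the lid's axis, 10 mm below the top of the knob, 24 mm above the plate's top, 34 mm above the plate's underside, 48 mm above the plug's foot. z up; yaw is free. 0.09-0.17 kg.
- square_lid_knob (a point): Light-brown wooden square lid. Plug below, 14 mm high, square, 58 mm wide at the top, 4 mm less per side at its foot; plate 77 x 77 mm, 10 mm thick, rests on the rim; square knob 26 x 26 mm on top, 34 mm tall. Point: on the lid's axis, 10 mm below the top of the knob, 24 mm above the plate's top, 34 mm above the plate's underside, 48 mm above the plug's foot. x, y along the sides of plate and knob; z up. 0.09-0.17 kg.
- oval_lid_knob (a point): Light-brown wooden long oval lid. Plug below, 14 mm high, 100 x 40 mm at the top, 4 mm less per side at its foot; plate 119 x 59 mm, 10 mm thick, rests on the rim; bar grip 46 mm along x, 22 mm wide on top, 34 mm tall. Point: on the lid's axis, 10 mm below the top of the knob, 24 mm above the plate's top, 34 mm above the plate's underside, 48 mm above the plug's foot. x along the long axis; z up. 0.09-0.17 kg.
- round_mouth (a point): Round canister. Slate-grey stoneware, loose, about 1.1 kg, 95 mm high, wall 8 mm, hollow to 10 mm above its foot. Point: centre of the mouth, level with the rim, 95 mm above the worktop; z up. Outside 98 mm across, mouth 82 mm across.
- square_mouth (a point): Square canister with rounded corners. Slate-grey stoneware, loose, about 1.1 kg, 95 mm high, wall 8 mm, hollow to 10 mm above its foot. Point: centre of the mouth, level with the rim, 95 mm above the worktop; z up. Outside 78 x 78 mm, mouth 62 x 62 mm; x and y along its sides.
- oval_mouth (a point): Long oval canister (straight long sides, half-round ends). Slate-grey stoneware, loose, about 1.1 kg, 95 mm high, wall 8 mm, hollow to 10 mm above its foot. Point: centre of the mouth, level with the rim, 95 mm above the worktop; z up. Outside 120 x 60 mm, mouth 104 x 44 mm; x along the long axis.
- trivet_top (a point): Free round cork trivet, 150 mm across, 8 mm thick, fixed; the point is the centre of its top. Empty at the start; a lid may be parked on it upright, standing on its plug. It lies with the canisters on open worktop; keep the arm out from under the wall cabinet, which hangs over the back right (x over 0.70, y under 0.08, z over 0.47 m; tap and sink below it).
- ramekin: Small cream glazed dish, 66 mm across and 34 mm high, loose, standing to the right of the canisters, near the sink; origin at the centre of its underside. To be left alone.
- timer: Cream round kitchen timer, 58 mm across and 42 mm high, loose, at the front edge before the sink; origin at the centre of its underside. To be left alone.
- spice_jar: Square glass spice jar with grey metal cap and light brown contents, 46 x 46 x 96 mm, loose, between hob and canisters; origin at the centre of its underside. To be left alone.

How it is judged (in metres and radians):
At the end, for the whole second after the job is handed in: Each lid is in the canister of its shape: centred to 6 mm, plate on the rim to 3.5 mm, level to 0.06 rad, at rest. Canisters upright (0.06 rad), within 40 mm of where they stood; ramekin, timer and spice jar upright (0.1 rad), within 30 mm of theirs (horizontal distance between round_lid_knob and round_mouth below 0.006 m and z of round_lid_knob in the frame of round_mouth below 0.0375 m and angle between each of round_lid_knob, round_mouth, square_lid_knob, square_mouth, oval_lid_knob, oval_mouth's own z axis and vertical below 0.06 rad and distance of each of round_mouth, square_mouth, oval_mouth from where it was at the start of the episode below 0.04 m and linear speed of each of round_lid, square_lid, oval_lid below 0.02 m/s and horizontal distance between square_lid_knob and square_mouth below 0.006 m and z of square_lid_knob in the frame of square_mouth below 0.0375 m and horizontal distance between oval_lid_knob and oval_mouth below 0.006 m and z of oval_lid_knob in the frame of oval_mouth below 0.0375 m and distance of each of ramekin, timer, spice_jar from where it was at the start of the episode below 0.03 m and angle between each of ramekin, timer, spice_jar's own z axis and vertical below 0.1 rad); the robot touches nothing.
It also fails if it takes over 93 s, if anything falls off the work surface, if the arm or the gripper's body presses on something with over 40 N, if the wrist force passes 120 N, or if a joint passes its speed limit or range.

### The arm

A 7-joint arm with a two-finger parallel gripper is mounted at the origin on a cart in front of the work surface, level with it; the furniture and walls round the work are solid. World frame = base frame: x ahead of the robot, y to its left, z up, the work surface at z = 0. Lengths are in m, angles in degrees, forces in N, time in s.
With the tool pointing down it reaches from about 0.425 to 1.025 m from the base axis. Payload 9.4 kg.
Tool frame: the origin (TCP) lies on the front face of the gripper's body, between the roots of the fingers; the fingertips stand 73 mm ahead of it and the grasp point (between the pads) lies 54 mm ahead of it (ctrl.grip_point_offset is the distance from the TCP to the grasp point, in m); z points along the fingers, y is the line along which they close (so a half turn about z gives the same grasp; the last joint's range is limited). The gripper opens to 85 mm and grips with 20 to 120 N. Pads are 22 mm wide; open, the fingers measure 114 mm over their backs; the gripper's body (76 mm by 85 mm) begins 54 mm behind the grasp point. The pads swing forward as they close: fully open they stand 13 mm farther back than shut.
Start: joints at [58.975, 34.337, -0.143, 91.639, 0.103, 54.024, -4.572], TCP at [0.325, -0.648, 0.304] pointing down, gripper open.
Joint ranges: [-147.43, 147.43], [-19.82, 112.94], [-74.19, 73.91], [6.32, 146.72], [-59.91, 239.91], [6.04, 106.73], [-150.56, 150.56]. Speed limits (degrees/s): [127.2, 127.2, 172.46, 172.46, 180, 180, 180].

### API

Orientations are given as [roll, pitch, yaw] about the fixed x, y, z axes, in that order (R = Rz(yaw) Ry(pitch) Rx(roll)).
In Python, from bench import ctrl, eyes, ticket, trace, place_of gives the robot as it stands.
- The arm moves only by the tool servo_tool, never from a script. Its arguments are lists of equal length, an entry for each row: "xyz": the shift along the tool's x, y, z in cm, a list of three; "turn": the turn about the tool's z in degrees; "jaw": the closure, from 0 (fully open) to 1 (shut). A call has 1 to 20 rows; each row is the pose to reach, as a shift and turn from the pose commanded when the call began, along the tool's axes at that moment; what a row does not reach only later rows make up. A row lasts 1/10 s, in which the tool goes at most 50 mm and 8.59 degrees, less where a joint would pass 70% of its speed; a pose out of reach is approached as far as the arm can. A call with a gripper value outside its range is refused whole. The fingers move at their own pace and stop on an object; "force" is the grip in N (left out, the last holds). Time passes only in rows, so rows that repeat a pose let the fingers close. It gives the time, the measured TCP pose, the force, the opening and the grip force at its end, in the units of the state.
- ctrl.observe(): the state, without advancing time (a new reading comes with each control period).
- eyes.get_image(name): name is "scene" or "top"; returns (picture, depth): 384x512x3 uint8, red, green, blue; 384x512 float32, m along the optical axis (not along the pixel's ray), 0 where there is no reading.
- eyes.get_calibration(name): a dict with "fx", "fy", "cx", "cy" (pixels), "xyz" and "rotation" of the camera in the world. Camera axes: x right, y down, z forward; pixel columns grow to the right and rows downward; lengths in m; the calibration is good to about 2 mm. A picture is of the moment at which its call begins. get_calibration takes no time and is no camera call.
- ticket.job_done(): hands the job in; it is judged then, once.
Trained networks look in the newest picture that a camera, given by its name, has taken for a name from the list of things; names that differ only in an ending like _2 or _b are one class to them, and where a whole thing is asked for, a point or a joint stands for the part that bears it (a point fixed in the world has none). Each returns a list of dicts, best first, with "score" (0 to 1); they miss things now and then, are a little off and sometimes report something else, mostly with a low value. They report only what shows in the picture. A call takes as long as a camera call.
- trace(camera, thing): "region" (384x512 bool, what is visible of it) and "location" ([column, row] in pixels, amid what is visible of it).
- place_of(camera, thing): "location" ([column, row] in pixels: a listed point, or the origin of a listed thing).
The state is a dict: "time": time; "q": joint angles; "qd": joint speeds; "tau": joint torques, N m; "position": TCP position; "ee_rot": TCP orientation; "wrist_force": force on the tool from outside, world axes, zero at the start; "wrist_torque": the same for the moment, N m; "finger_gap": opening from 0.0 (shut) to 1.0 (fully open); "gripper_force": force on a finger pad.
Only numpy, scipy, OpenCV 4.12 (cv2) and the standard library are available. Lean on these libraries where they do the work, as an engineer would, in place of code of your own. Each camera call takes 0.05 s, during which the arm holds its last target. There are 200 camera calls.

## Working session

There is one attempt and no reset: what is moved stays moved. The work goes in short steps, Python scripts to look and compute and a tool call to move; the robot and the scene stay as the last step left them, time stands still between calls to the robot, and variables do not carry over. Pictures are saved under pics/ and viewed, at most 14 in all, crops included, and the job is handed in when it is done.

Besides the shell and the picture viewer there is one more tool, called after "Request:" in YAML: its name, and indented under it one key for each argument. servo_tool: Moves the arm, as the interface text tells. Its arguments: {"type":"object","properties":{"xyz":{"type":"array","items":{"type":"array","items":{"type":"number"}}},"turn":{"type":"array","items":{"type":"number"}},"jaw":{"type":"array","items":{"type":"number"}},"force":{"type":"number"}},"required":["xyz","turn","jaw"]}

```bash
mkdir -p pics; cat > h.py <<'E'
import numpy as np, cv2
from bench import ctrl, eyes, ticket, trace, place_of
def ray(cam,uv,z):
    c=eyes.get_calibration(cam); R=np.array(c["rotation"]); 
    if R.shape!=(3,3):
        from scipy.spatial.transform import Rotation as Ro
        R=Ro.from_euler('xyz',R,degrees=True).as_matrix()
    d=R@np.array([(uv[0]-c["cx"])/c["fx"],(uv[1]-c["cy"])/c["fy"],1]); p=np.array(c["xyz"])
    return p+d*(z-p[2])/d[2]
def cloud(cam,D):
    c=eyes.get_calibration(cam); R=np.array(c["rotation"])
    if R.shape!=(3,3):
        from scipy.spatial.transform import Rotation as Ro
        R=Ro.from_euler('xyz',R,degrees=True).as_matrix()
    v,u=np.mgrid[:384,:512]
    P=np.stack([(u-c["cx"])/c["fx"]*D,(v-c["cy"])/c["fy"]*D,D],-1)
    return P@R.T+np.array(c["xyz"])
def top_regions(P,mask,z0,z1):
    return mask&(P[...,2]>z0)&(P[...,2]<z1)
E
python3 - <<'E'
from h import *
print(ctrl.observe())
for c in("scene","top"):
    I,D=eyes.get_image(c); np.savez(f"{c}.npz",I=I,D=D)
    print(c,eyes.get_calibration(c))
    cv2.imwrite(f"pics/{c}0.png",I[...,::-1])
    P=cloud(c,D)
    for n,z in dict(round_lid_knob=.129,square_lid_knob=.129,oval_lid_knob=.129,round_mouth=.095,square_mouth=.095,oval_mouth=.095,trivet_top=.008,ramekin=0,timer=0,spice_jar=0).items():
        for r in place_of(c,n)[:2]:
            u=r["location"]; print(n,round(r["score"],2),np.round(u,1),ray(c,u,z).round(4))
E
```

```text
{'time': 0.0, 'q': array([58.97482231, 34.38584135, -0.1449993 , 91.68070024,  0.10269445,
       54.024314  , -4.56904061]), 'qd': array([-0.0204909 , -0.0802683 ,  0.05297223, -0.09032886, -0.05030771,
       -0.11670201,  0.02067401]), 'tau': array([-2.26136258e-04, -7.76453090e+01,  1.56434990e+00, -2.58022535e+01,
        1.22254546e-02,  8.86049325e-03,  2.24843188e-05]), 'position': array([ 0.3247995 , -0.64777256,  0.30300179]), 'ee_rot': array([-1.79909650e+02,  8.34513842e-03,  2.66362626e+01]), 'wrist_force': array([-0.09690588, -0.77327015,  0.74340516]), 'wrist_torque': array([ 0.02616994, -0.04189462,  0.00050139]), 'gripper_force': 0.0, 'finger_gap': 1.0033525540575887}
scene {'fx': 435.7266411586686, 'fy': 435.7266411586686, 'cx': 260.5602403690228, 'cy': 185.35848105628122, 'xyz': array([-0.05959257,  0.69717927,  0.76115347]), 'rotation': array([-124.57162477,   -0.51052978, -142.81514824])}
round_lid_knob 0.69 [144.7 223.8] [0.6043 0.2456 0.129 ]
round_lid_knob 0.59 [222.1 176.1] [ 0.5963 -0.009   0.129 ]
square_lid_knob 0.68 [141.2 216.8] [0.6303 0.2339 0.129 ]
ov
[... 759 characters left out ...]
129 ]
square_lid_knob 0.87 [148.8 140.5] [0.6384 0.2229 0.129 ]
oval_lid_knob 0.66 [179.8 210.6] [0.4517 0.131  0.129 ]
round_mouth 0.91 [148.7 145.8] [0.6325 0.2296 0.095 ]
square_mouth 0.62 [183.7 212.3] [0.4515 0.1252 0.095 ]
square_mouth 0.53 [274.8 228. ] [ 0.4154 -0.1209  0.095 ]
oval_mouth 0.4 [144.3 204.8] [0.469  0.2318 0.095 ]
trivet_top 0.96 [270.2 226.3] [ 0.4276 -0.1125  0.008 ]
ramekin 0.83 [276.2 172.4] [ 0.5875 -0.1274  0.    ]
ramekin 0.53 [180.5 215.7] [0.4524 0.1467 0.    ]
timer 0.73 [328.2 252.4] [ 0.3575 -0.281   0.    ]
timer 0.16 [181.4 211.1] [0.4658 0.1447 0.    ]
spice_jar 0.64 [147.7 141.1] [0.6709 0.2537 0.    ]
spice_jar 0.58 [141.8 204.5] [0.482  0.2596 0.    ]
```

```bash
python3 - <<'E'
from h import *
T=np.load("top.npz"); S=np.load("scene.npz")
a=cv2.resize(T["I"][110:270,120:350],None,fx=3.4,fy=3.4,interpolation=cv2.INTER_CUBIC)
cv2.imwrite("pics/topcrop.png",a[...,::-1])
P=cloud("top",T["D"])
# height map regions
for n,c in dict(round=(.583,.008),square=(.638,.223),oval=(.452,.131)).items():
    d=np.hypot(P[...,0]-c[0],P[...,1]-c[1])<.085
    h=np.histogram(P[d][:,2],bins=np.arange(0,.18,.005))
    print(n,dict(zip((h[1][:-1]*1000).astype(int),h[0])))
    for lo,hi in((.088,.122),(.131,.165)):
        m=(d&(P[...,2]>lo)&(P[...,2]<hi))
        q=P[m][:,:2].astype(np.float32)
        if len(q)>5:print(lo,len(q),q.mean(0).round(4),"z",np.median(P[m][:,2]).round(4),cv2.minAreaRect(q))
E
```

```text
round {np.int64(0): np.int64(681), np.int64(5): np.int64(92), np.int64(10): np.int64(23), np.int64(15): np.int64(5), np.int64(20): np.int64(6), np.int64(25): np.int64(9), np.int64(30): np.int64(3), np.int64(35): np.int64(5), np.int64(40): np.int64(8), np.int64(45): np.int64(6), np.int64(50): np.int64(5), np.int64(55): np.int64(5), np.int64(60): np.int64(6), np.int64(65): np.int64(6), np.int64(70): np.int64(5), np.int64(75): np.int64(8), np.int64(80): np.int64(7), np.int64(85): np.int64(5), np.int64(90): np.int64(44), np.int64(95): np.int64(44), np.int64(100): np.int64(5), np.int64(105): np.int64(2), np.int64(110): np.int64(54), np.int64(115): np.int64(507), np.int64(120): np.int64(337), np.int64(125): np.int64(13), np.int64(130): np.int64(5), np.int64(135): np.int64(3), np.int64(140): np.int64(6), np.int64(145): np.int64(7), np.int64(150): np.int64(56), np.int64(155): np.int64(14), np.int64(160): np.int64(0), np.int64(165): np.int64(0), np.int64(170): np.int64(0)}
0.088 885 [ 5.777e-01 -3.000e-04] z 0.1186 ((0.5806916952133179, -0.0012966319918632507), (0.10606290400028229, 0.0964270
[... 2023 characters left out ...]
0): np.int64(7), np.int64(105): np.int64(3), np.int64(110): np.int64(45), np.int64(115): np.int64(435), np.int64(120): np.int64(237), np.int64(125): np.int64(10), np.int64(130): np.int64(5), np.int64(135): np.int64(2), np.int64(140): np.int64(5), np.int64(145): np.int64(31), np.int64(150): np.int64(96), np.int64(155): np.int64(23), np.int64(160): np.int64(0), np.int64(165): np.int64(0), np.int64(170): np.int64(0)}
0.088 789 [0.4435 0.1219] z 0.118 ((0.4445223808288574, 0.12433953583240509), (0.11845838278532028, 0.07762528955936432), 43.4044189453125)
0.131 159 [0.4445 0.1223] z 0.1522 ((0.4455694854259491, 0.12312920391559601), (0.04618304595351219, 0.021940087899565697), 38.84552764892578)
```

View pics/scene0.png

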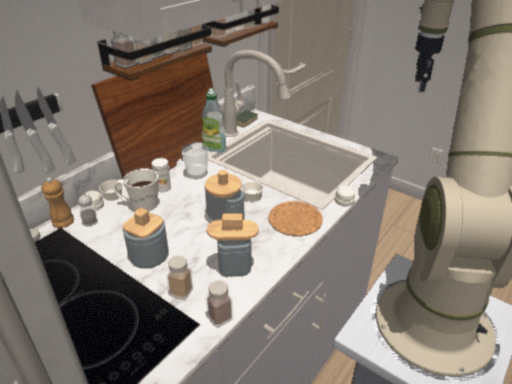

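View pics/topcrop.png

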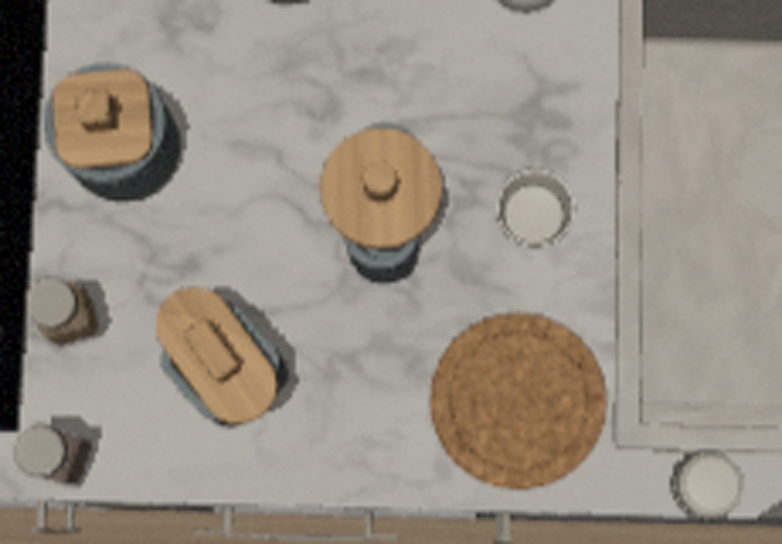

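Scene view: square lid on the round canister (146,235), round lid on the oval one (223,195), and oval lid on the square one (232,235). The trivet at (295,217) is empty. In the top crop the lids are at (102,115), (381,185) and (217,355). The plan is to park the round lid, then move oval → oval, square → square and round → round.

```bash
cat >> h.py <<'E'
from scipy.spatial.transform import Rotation as Ro
from scipy.optimize import least_squares
def move(pos,yaw=None,sym=360):
    """shift in cm (tool axes) and turn in deg from the measured pose to world TCP pos, tool yaw (mod sym)"""
    s=ctrl.observe(); R=Ro.from_euler('xyz',s["ee_rot"],degrees=True)
    d=R.inv().apply(np.array(pos)-s["position"])*100
    t=0
    if yaw is not None: t=-((yaw-s["ee_rot"][2]+sym/2)%sym-sym/2)
    return d.round(2),round(t,1),"TCP",s["position"].round(4),s["ee_rot"].round(1),"q7",round(s["q"][6],1)
def look(c):
    I,D=eyes.get_image(c); return I,D,cloud(c,D)
def knob(P,c,top,r=.04):
    m=(np.hypot(P[...,0]-c[0],P[...,1]-c[1])<r)&(abs(P[...,2]-top)<.006)
    q=P[m][:,:2].astype(np.float32); 
    return len(q),q.mean(0).round(4),np.array(cv2.minAreaRect(q)[0]).round(4),P[m][:,2].mean().round(4),np.round(cv2.minAreaRect(q)[1:][0],3),round(cv2.minAreaRect(q)[2],1)
SH=dict(round=(0,0,.045),square=(.019,.019,.016),oval=(.030,0,.026)) # mid-wall: inner half box + radius
def rim(P,c,shape,z=.095,yaw0=0):
    m=(np.hypot(P[...,0]-c[0],P[...,1]-c[1])<.08)&(abs(P[...,2]-z)<.006)
    q=P[m][:,:2]; hx,hy,r=SH[shape]
    def f(p):
        a=np.radians(p[2]*100); d=q-p[:2]; x=abs(d@[np.cos(a),np.sin(a)])-hx; y=abs(d@[-np.sin(a),np.cos(a)])-hy
        return np.hypot(np.maximum(x,0),np.maximum(y,0))+np.minimum(np.maximum(x,y),0)-r
    best=min((least_squares(f,[*c,(yaw0+k)/100],loss='soft_l1',f_scale=.003) for k in (0,30,60,90,120,150)),key=lambda s:s.cost)
    return len(q),best.x[:2].round(4),round(best.x[2]*100,1),"rms",np.sqrt((best.fun**2).mean()).round(4)
E
python3 - <<'E'
from h import *
for c in("top","scene"):
    P=cloud(c,np.load(c+".npz")["D"])
    for n,p,t in(("round",(.581,0),.153),("square",(.635,.224),.139),("oval",(.445,.123),.153)): print(c,n,knob(P,p,t))
    m=(abs(P[...,2]-.008)<.004)&(np.hypot(P[...,0]-.43,P[...,1]+.115)<.068); print(P[m].mean(0).round(3))
    tall=(P[...,2]>.2)&(P[...,0]>.3)&(P[...,1]<.35)&(P[...,0]<.9)&(P[...,1]>-.6); q=P[tall]; print("tall",len(q),q.min(0).round(2),q.max(0).round(2))
    k=q[q[:,0]<.72]; print(k[::max(1,len(k)//8)].round(2))
    # oval rim visible now
    print("oval rim",rim(P,(.581,0),"oval"))
print(move((.40,-.15,.30)),move((.581,-.001,.30)))
E
```

```text
top round (75, array([ 5.817e-01, -5.000e-04], dtype=float32), array([ 5.821e-01, -5.000e-04]), np.float64(0.1534), array([0.023, 0.025]), 61.2)
top square (88, array([0.6344, 0.2243], dtype=float32), array([0.6352, 0.2246]), np.float64(0.1386), array([0.026, 0.025]), 7.6)
top oval (148, array([0.4451, 0.1231], dtype=float32), array([0.4457, 0.1235]), np.float64(0.1525), array([0.046, 0.022]), 38.2)
[ 0.429 -0.115  0.008]
tall 19748 [ 0.3 -0.6  0.2] [0.87 0.07 1.39]
[[ 0.3  -0.05  1.39]
 [ 0.71 -0.23  0.63]
 [ 0.7  -0.23  0.58]
 [ 0.3  -0.05  1.39]
 [ 0.7  -0.4   0.31]
 [ 0.67 -0.38  0.22]
 [ 0.3  -0.05  1.39]
 [ 0.31 -0.58  0.3 ]
 [ 0.3  -0.05  1.39]]
oval rim (94, array([ 0.581 , -0.0019]), np.float64(-1.7), 'rms', np.float64(0.0026))
scene round (59, array([0.5815, 0.0056], dtype=float32), array([0.5833, 0.0043]), np.float64(0.1526), array([0.023, 0.025]), 79.9)
scene square (96, array([0.634 , 0.2305], dtype=float32), array([0.6361, 0.2297]), np.float64(0.1381), array([0.027, 0.028]), 14.0)
scene oval (153, array([0.4447, 0.1284], dtype=float32), array([0.4462, 0.1272]), np.float64(0.152), array([0.045, 0.022]), 37.8)
[ 0.429 -0.113  0.008]
tall 10287 [ 0.3 -0.6  0.2] [0.9  0.07 0.56]
[[ 0.72 -0.23  0.51]
 [ 0.71 -0.23  0.49]
 [ 0.7  -0.39  0.3 ]
 [ 0.31 -0.58  0.32]
 [ 0.68 -0.4   0.27]
 [ 0.67 -0.39  0.25]
 [ 0.31 -0.6   0.26]
 [ 0.68 -0.38  0.22]
 [ 0.66 -0.37  0.21]]
oval rim (143, array([0.5808, 0.006 ]), np.float64(4.1), 'rms', np.float64(0.0048))
(array([ 29.04, -41.16,   0.38]), 0, 'TCP', array([ 0.3249, -0.6481,  0.3038]), array([-180. ,    0. ,   26.6]), 'q7', np.float64(-4.6)) (array([ 51.9 , -46.36,   0.38]), 0, 'TCP', array([ 0.3249, -0.6481,  0.3038]), array([-180. ,    0. ,   26.6]), 'q7', np.float64(-4.6))
```

Request:
servo_tool:
  xyz:
    - [3.7, -3.3, 0]
    - [7.4, -6.6, 0]
    - [11.1, -9.9, 0]
    - [14.8, -13.2, 0]
    - [18.5, -16.6, 0]
    - [22.2, -19.9, 0]
    - [26, -23.2, 0]
    - [29.7, -26.5, 0]
    - [33.4, -29.8, 0]
    - [37.1, -33.2, 0]
    - [40.8, -36.5, 0]
    - [44.5, -39.8, 0]
    - [48.2, -43.1, 0]
    - [52.1, -46.6, 0.4]
    - [52.1, -46.6, 0.4]
    - [52.1, -46.6, 0.4]
    - [52.1, -46.6, 0.4]
  turn: [2, 4, 6, 8, 10, 12, 14, 16, 18, 20, 22, 24, 26, 26.6, 26.6, 26.6, 26.6]
  jaw: [0, 0, 0, 0, 0, 0, 0, 0, 0, 0, 0, 0, 0, 0, 0, 0, 0]
  force: 40

```text
time: 2.8
position: [0.5814, 0.0007, 0.2999]
ee_rot: [180.0, 0.0, -0.0]
wrist_force: [-0.3, -0.7, -0.2]
finger_gap: 0.998
gripper_force: 0.0
```

```bash
python3 - <<'E'
from h import *
print(move((.582,.002,.198),0))
E
```

```text
(array([ 0.06, -0.14, 10.19]), np.float64(-0.0), 'TCP', array([0.5814, 0.0007, 0.2999]), array([180.,   0.,  -0.]), 'q7', np.float64(-93.3))
```

Request:
servo_tool:
  xyz:
    - [0.1, -0.1, 3]
    - [0.1, -0.1, 6]
    - [0.1, -0.1, 9]
    - [0.1, -0.1, 10.2]
    - [0.1, -0.1, 10.2]
    - [0.1, -0.1, 10.2]
    - [0.1, -0.1, 10.2]
    - [0.1, -0.1, 10.2]
    - [0.1, -0.1, 10.2]
    - [0.1, -0.1, 10.2]
    - [0.1, -0.1, 10.2]
    - [0.1, -0.1, 10.2]
  turn: [0, 0, 0, 0, 0, 0, 0, 0, 0, 0, 0, 0]
  jaw: [0, 0, 0, 0, 0, 1, 1, 1, 1, 1, 1, 1]
  force: 40

```text
time: 4.0
position: [0.5831, 0.0026, 0.1988]
ee_rot: [180.0, -0.1, 0.0]
wrist_force: [-1.2, -1.6, 5.4]
finger_gap: 0.29
gripper_force: 38.9
```

Request:
servo_tool:
  xyz:
    - [0, 0, -1]
    - [0, 0, -3]
    - [0, 0, -6]
    - [0, 0, -9]
    - [0, 0, -12]
    - [0, 0, -12]
    - [0, 0, -12]
  turn: [0, 0, 0, 0, 0, 0, 0]
  jaw: [1, 1, 1, 1, 1, 1, 1]

```text
time: 4.7
position: [0.5827, 0.0032, 0.3188]
ee_rot: [-180.0, -0.1, 0.0]
wrist_force: [-0.9, 0.4, -1.4]
finger_gap: 0.289
gripper_force: 39.5
```

```bash
python3 - <<'E'
from h import *
for c in("top","scene"):
    I,D,P=look(c); cv2.imwrite(f"pics/{c}1.png",I[...,::-1])
    print(c,"oval",rim(P,(.581,0),"oval"))
    m=(np.hypot(P[...,0]-.582,P[...,1])<.06)&(abs(P[...,2]-.23)<.012); q=P[m].astype(np.float32)
    print("plate held",len(q),cv2.minEnclosingCircle(q[:,:2]),np.percentile(q[:,2],[5,50,95]))
print(move((.44,-.115,.32),0), move((.429,-.114,.13)))
E
```

```text
top oval (0, array([0.581, 0.   ]), np.float64(0.0), 'rms', np.float64(nan))h.py:43: RuntimeWarning: Mean of empty slice.
  return len(q),best.x[:2].round(4),round(best.x[2]*100,1),"rms",np.sqrt((best.fun**2).mean()).round(4)
  ret = ret.dtype.type(ret / rcount)
Traceback (most recent call last):
IndexError: index -1 is out of bounds for axis 0 with size 0
```

Request:
servo_tool:
  xyz:
    - [-3, 2.4, 0]
    - [-6, 5, 0]
    - [-9, 7.5, 0]
    - [-12, 10, 1]
    - [-14.3, 11.7, 3]
    - [-14.3, 11.7, 7]
    - [-14.3, 11.7, 11]
    - [-14.3, 11.7, 15]
    - [-14.3, 11.7, 18]
    - [-14.3, 11.7, 20]
    - [-14.3, 11.7, 20.5]
    - [-14.3, 11.7, 20.5]
    - [-14.3, 11.7, 20.5]
  turn: [0, 0, 0, 0, 0, 0, 0, 0, 0, 0, 0, 0, 0]
  jaw: [1, 1, 1, 1, 1, 1, 1, 1, 1, 1, 1, 1, 1]

```text
time: 6.05
position: [0.4394, -0.1139, 0.1124]
ee_rot: [-180.0, 0.1, 0.0]
wrist_force: [-0.2, -0.5, -2.1]
finger_gap: 0.296
gripper_force: 40.2
```

Request:
servo_tool:
  xyz:
    - [0, 0, 0.1]
    - [0, 0, 0.1]
    - [0, 0, 0.1]
    - [0, 0, 0.1]
    - [0, 0, -3]
    - [0, 0, -7]
    - [0, 0, -12]
    - [0, 4, -16]
    - [0, 9, -20]
    - [0, 14, -20]
    - [0, 19, -20]
    - [0, 22, -20]
    - [0, 22, -20]
  turn: [0, 0, 0, 0, 0, 0, 0, 0, 0, 0, 0, 0, 0]
  jaw: [0, 0, 0, 0, 0, 0, 0, 0, 0, 0, 0, 0, 0]

```text
time: 7.35
position: [0.4386, -0.3405, 0.3134]
ee_rot: [179.8, -0.1, -0.4]
wrist_force: [-0.3, 0.5, -0.7]
finger_gap: 1.0
gripper_force: 0.0
```

```bash
python3 - <<'E'
from h import *
for c in("top","scene"):
    I,D,P=look(c); cv2.imwrite(f"pics/{c}1.png",I[...,::-1])
    print(c,"oval mouth",rim(P,(.581,0.002),"oval"))
    print("oval lid",knob(P,(.445,.125),.153)); print("square lid",knob(P,(.635,.227),.139)); 
    print("round lid",knob(P,(.44,-.114),.066))
print(move((.445,.126,.30),38))
E
```

```text
top oval mouth (307, array([ 0.5804, -0.0012]), np.float64(179.0), 'rms', np.float64(0.0024))
oval lid (142, array([0.4453, 0.1232], dtype=float32), array([0.4452, 0.1231]), np.float64(0.1531), array([0.045, 0.021]), 39.2)
square lid (91, array([0.6342, 0.2244], dtype=float32), array([0.6352, 0.2244]), np.float64(0.139), array([0.027, 0.025]), 4.5)
round lid (63, array([ 0.4379, -0.115 ], dtype=float32), array([ 0.4385, -0.1158]), np.float64(0.0664), array([0.024, 0.024]), 46.9)
scene oval mouth (300, array([0.5817, 0.004 ]), np.float64(-0.7), 'rms', np.float64(0.0026))
oval lid (151, array([0.4451, 0.1285], dtype=float32), array([0.4459, 0.1273]), np.float64(0.1521), array([0.045, 0.022]), 37.4)
square lid (94, array([0.634 , 0.2307], dtype=float32), array([0.6356, 0.2298]), np.float64(0.1383), array([0.026, 0.026]), 10.1)
round lid (58, array([ 0.4394, -0.1099], dtype=float32), array([ 0.441 , -0.1108]), np.float64(0.0651), array([0.025, 0.024]), 61.2)
(array([  0.48, -46.09,   1.27]), np.float64(-38.1), 'TCP', array([ 0.4393, -0.3349,  0.3126]), array([-1.8e+02,  0.0e+00, -1.0e-01]), 'q7', np.float64(-54.7))
```

View pics/top1.png

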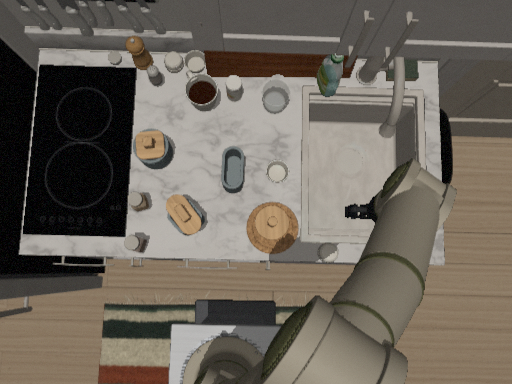

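Request:
servo_tool:
  xyz:
    - [1, -4, 0]
    - [2, -8, 0]
    - [3, -12.5, 0]
    - [3, -17, 0]
    - [3, -21.5, 0]
    - [3, -26, 0]
    - [3, -30.5, 0]
    - [2, -35, 0]
    - [1, -39.5, 0]
    - [0.6, -43, 1]
    - [0.6, -46, 1.3]
    - [0.6, -46, 1.3]
    - [0.6, -46, 1.3]
    - [0.6, -46, 1.3]
  turn: [-4, -8, -12, -16, -20, -24, -28, -32, -36, -38, -38, -38, -38, -38]
  jaw: [0, 0, 0, 0, 0, 0, 0, 0, 0, 0, 0, 0, 0, 0]

```text
time: 8.85
position: [0.4452, 0.1255, 0.2999]
ee_rot: [180.0, 0.0, 38.0]
wrist_force: [0.9, -0.5, -0.5]
finger_gap: 0.999
gripper_force: 0.0
```

```bash
python3 - <<'E'
from h import *
print(move((.4453,.1256,.1985),38))
E
```

```text
(array([ 0.03, -0.  , 10.14]), np.float64(0.0), 'TCP', array([0.4452, 0.1255, 0.2999]), array([180.,   0.,  38.]), 'q7', np.float64(-79.7))
```

Request:
servo_tool:
  xyz:
    - [0, 0, 3]
    - [0, 0, 6]
    - [0, 0, 9]
    - [0, 0, 10.1]
    - [0, 0, 10.1]
    - [0, 0, 10.1]
    - [0, 0, 10.1]
    - [0, 0, 10.1]
    - [0, 0, 10.1]
    - [0, 0, 10.1]
    - [0, 0, 10.1]
    - [0, 0, 10.1]
  turn: [0, 0, 0, 0, 0, 0, 0, 0, 0, 0, 0, 0]
  jaw: [0, 0, 0, 0, 0, 1, 1, 1, 1, 1, 1, 1]
  force: 40

```text
time: 10.05
position: [0.446, 0.126, 0.1995]
ee_rot: [180.0, -0.1, 38.0]
wrist_force: [-1.6, -0.8, 7.7]
finger_gap: 0.249
gripper_force: 43.2
```

Request:
servo_tool:
  xyz:
    - [0, 0, -1]
    - [0, 0, -3]
    - [0, 0, -6]
    - [0, 0, -9]
    - [0, 0, -12]
    - [0, 0, -12]
    - [0, 0, -12]
  turn: [0, 0, 0, 0, 0, 0, 0]
  jaw: [1, 1, 1, 1, 1, 1, 1]

```text
time: 10.75
position: [0.4456, 0.1258, 0.3197]
ee_rot: [180.0, -0.1, 38.0]
wrist_force: [-0.1, 0.2, -1.2]
finger_gap: 0.25
gripper_force: 42.1
```

```bash
python3 - <<'E'
from h import *
print(move((.581,.0014,.318),-0.8))
E
```

```text
(array([ 3.  , 18.14,  0.19]), np.float64(38.8), 'TCP', array([0.4456, 0.1258, 0.3197]), array([ 1.8e+02, -1.0e-01,  3.8e+01]), 'q7', np.float64(-79.4))
```

Request:
servo_tool:
  xyz:
    - [0.5, 3, 0]
    - [1, 6.5, 0]
    - [1.7, 10, 0]
    - [2.3, 14, 0]
    - [3, 18.1, 0.2]
    - [3, 18.1, 2]
    - [3, 18.1, 5]
    - [3, 18.1, 8]
    - [3, 18.1, 10]
    - [3, 18.1, 10]
    - [3, 18.1, 10]
  turn: [6, 12, 20, 28, 36, 38.8, 38.8, 38.8, 38.8, 38.8, 38.8]
  jaw: [1, 1, 1, 1, 1, 1, 1, 1, 1, 1, 1]

```text
time: 11.85
position: [0.5805, 0.0018, 0.2182]
ee_rot: [180.0, 0.1, -0.8]
wrist_force: [0.3, 0.6, -1.5]
finger_gap: 0.247
gripper_force: 42.1
```

```bash
python3 - <<'E'
from h import *
print(move((.581,.0014,.1865),-0.8))
I,D,P=look("scene"); cv2.imwrite("pics/s2.png",cv2.resize(I[120:290,120:330],None,fx=3,fy=3)[...,::-1])
E
```

```text
(array([0.05, 0.04, 3.17]), np.float64(0.0), 'TCP', array([0.5805, 0.0018, 0.2182]), array([ 1.8e+02,  1.0e-01, -8.0e-01]), 'q7', np.float64(-94.7))
```

View pics/s2.png

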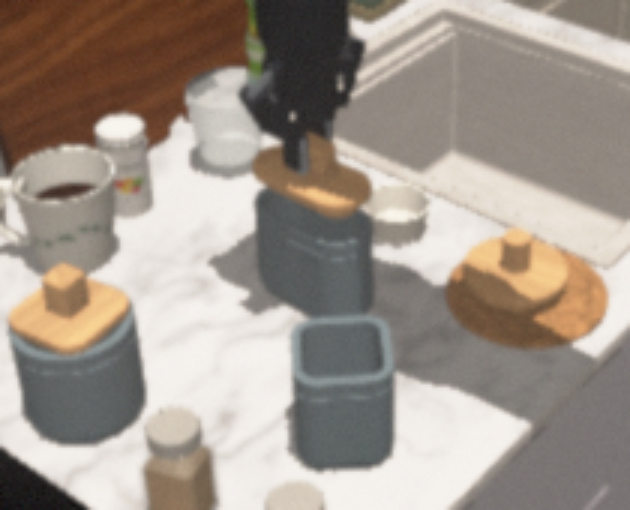

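The oval lid hangs aligned over the oval canister at crop (312,180). The square canister is open at (345,350) and the round lid is parked at (515,275).

Request:
servo_tool:
  xyz:
    - [0.05, 0.04, 0.8]
    - [0.05, 0.04, 1.4]
    - [0.05, 0.04, 1.9]
    - [0.05, 0.04, 2.3]
    - [0.05, 0.04, 2.7]
    - [0.05, 0.04, 3.1]
    - [0.05, 0.04, 3.1]
    - [0.05, 0.04, 3.1]
  turn: [0, 0, 0, 0, 0, 0, 0, 0]
  jaw: [1, 1, 1, 1, 1, 1, 1, 1]

```text
time: 12.7
position: [0.5814, 0.0014, 0.1878]
ee_rot: [180.0, 0.0, -0.8]
wrist_force: [0.5, -0.2, -0.9]
finger_gap: 0.245
gripper_force: 42.1
```

Request:
servo_tool:
  xyz:
    - [0, 0, 0.1]
    - [0, 0, 0.2]
    - [0, 0, 0.2]
    - [0, 0, 0.2]
    - [0, 0, 0.2]
    - [0, 0, 0.2]
    - [0, 0, -3]
    - [0, 0, -7]
    - [0, 3, -11]
    - [0, 7, -11]
    - [0, 12, -11]
    - [0, 17, -11]
    - [0, 17, -11]
  turn: [0, 0, 0, 0, 0, 0, 0, 0, 0, 0, 0, 0, 0]
  jaw: [1, 1, 0, 0, 0, 0, 0, 0, 0, 0, 0, 0, 0]

```text
time: 14.0
position: [0.5777, -0.1769, 0.2982]
ee_rot: [179.8, -0.0, -1.3]
wrist_force: [0.2, 0.2, 0.3]
finger_gap: 1.004
gripper_force: 0.0
```

```bash
cat >> h.py <<'E'
def plate(P,c,z,half,r):
    """fit rounded square plate outline (lid) by convex hull minAreaRect of points at plate-top height"""
    m=(np.hypot(P[...,0]-c[0],P[...,1]-c[1])<.065)&(abs(P[...,2]-z)<.007)
    q=P[m][:,:2].astype(np.float32); R=cv2.minAreaRect(q); return len(q),np.round(R[0],4),np.round(R[1],3),round(R[2],1)
E
python3 - <<'E'
from h import *
for c in("top","scene"):
    I,D,P=look(c); cv2.imwrite(f"pics/{c}3.png",cv2.resize(I[110:250,110:290],None,fx=4,fy=4)[...,::-1])
    print(c,"square mouth",rim(P,(.445,.125),"square"))
    print("square lid",knob(P,(.635,.227),.139),plate(P,(.635,.227),.106,0,0))
    print("oval lid",knob(P,(.581,.001),.139))
print(move((.635,.2272,.30)))
E
```

```text
top square mouth (280, array([0.443 , 0.1228]), np.float64(43.6), 'rms', np.float64(0.0024))
square lid (88, array([0.6344, 0.2245], dtype=float32), array([0.6356, 0.2246]), np.float64(0.1389), array([0.025, 0.025]), 4.6) (630, array([0.635 , 0.2236]), array([0.082, 0.089]), 0.9)
oval lid (133, array([ 5.782e-01, -2.000e-04], dtype=float32), array([0.579 , 0.0007]), np.float64(0.1384), array([0.044, 0.021]), 1.5)
scene square mouth (356, array([0.4437, 0.1275]), np.float64(43.8), 'rms', np.float64(0.0026))
square lid (95, array([0.6337, 0.2303], dtype=float32), array([0.6367, 0.2294]), np.float64(0.1383), array([0.028, 0.025]), 7.4) (549, array([0.6357, 0.2295]), array([0.079, 0.079]), 7.7)
oval lid (104, array([0.5791, 0.0059], dtype=float32), array([0.5802, 0.0041]), np.float64(0.1379), array([0.023, 0.046]), 86.6)
(array([  4.97, -39.82,  -0.22]), 0, 'TCP', array([ 0.5787, -0.1701,  0.2978]), array([180.,   0.,  -1.]), 'q7', np.float64(-78.1))
```

View pics/top3.png

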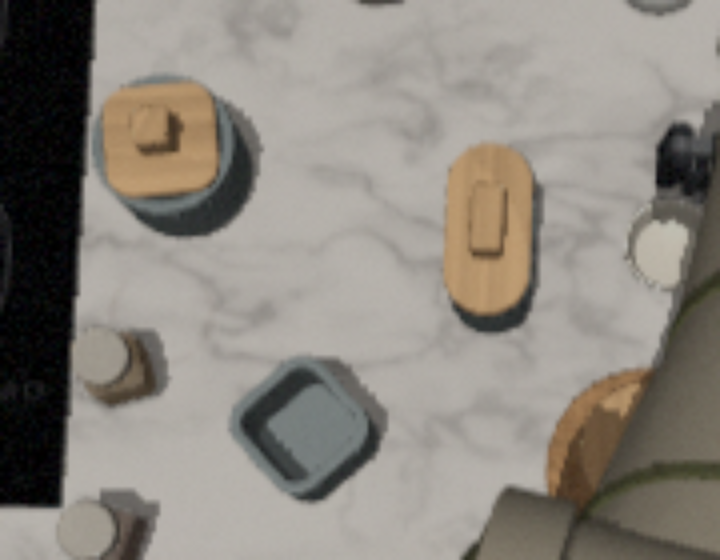

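The oval lid is home at (490,230). The square canister is open at (303,428), turned about 44°. The square lid at (160,140) is turned about 6°.

Request:
servo_tool:
  xyz:
    - [0.5, -4, 0]
    - [1, -8, 0]
    - [1.6, -12.5, 0]
    - [2.1, -17, 0]
    - [2.7, -21.5, 0]
    - [3.2, -26, 0]
    - [3.8, -30.5, 0]
    - [4.4, -35, 0]
    - [4.9, -38.5, 0]
    - [4.97, -39.8, -0.2]
    - [4.97, -39.8, -0.2]
    - [4.97, -39.8, -0.2]
  turn: [-1, -2, -3, -4, -5, -6, -7, -7, -7, -7, -7, -7]
  jaw: [0, 0, 0, 0, 0, 0, 0, 0, 0, 0, 0, 0]

```text
time: 15.3
position: [0.6336, 0.2281, 0.2997]
ee_rot: [179.9, 0.0, 6.2]
wrist_force: [0.2, -0.5, -0.7]
finger_gap: 0.998
gripper_force: 0.0
```

```bash
python3 - <<'E'
from h import *
print(move((.635,.2271,.185),6))
E
```

```text
(array([ 0.13,  0.1 , 11.47]), np.float64(0.2), 'TCP', array([0.6336, 0.2281, 0.2997]), array([179.9,   0. ,   6.2]), 'q7', np.float64(-108.1))
```

Request:
servo_tool:
  xyz:
    - [0.1, 0.05, 3]
    - [0.1, 0.05, 6]
    - [0.1, 0.05, 9]
    - [0.1, 0.05, 11.4]
    - [0.1, 0.05, 11.4]
    - [0.1, 0.05, 11.4]
    - [0.1, 0.05, 11.4]
    - [0.1, 0.05, 11.4]
    - [0.1, 0.05, 11.4]
    - [0.1, 0.05, 11.4]
    - [0.1, 0.05, 11.4]
    - [0.1, 0.05, 11.4]
    - [0.1, 0.05, 11.4]
  turn: [0, 0, 0, 0, 0, 0, 0, 0, 0, 0, 0, 0, 0]
  jaw: [0, 0, 0, 0, 0, 1, 1, 1, 1, 1, 1, 1, 1]

```text
time: 16.6
position: [0.6356, 0.2284, 0.1872]
ee_rot: [-180.0, -0.1, 6.2]
wrist_force: [-1.2, -0.9, 7.2]
finger_gap: 0.292
gripper_force: 40.1
```

Request:
servo_tool:
  xyz:
    - [0, 0, -1]
    - [0, 0, -3]
    - [0, 0, -6]
    - [0, 0, -9]
    - [0, 0, -12]
    - [0, 0, -13]
    - [0, 0, -13]
    - [0, 0, -13]
  turn: [0, 0, 0, 0, 0, 0, 0, 0]
  jaw: [1, 1, 1, 1, 1, 1, 1, 1]

```text
time: 17.4
position: [0.6346, 0.2283, 0.3149]
ee_rot: [180.0, 0.1, 6.2]
wrist_force: [0.8, 0.2, -1.2]
finger_gap: 0.295
gripper_force: 39.4
```

```bash
python3 - <<'E'
from h import *
print(move((.4434,.1252,.318),43.7))
for c in("top","scene"):
    I,D,P=look(c); print(c,"round mouth",rim(P,(.635,.227),"round"))
E
```

```text
(array([-20.13,   8.17,  -0.28]), np.float64(-37.5), 'TCP', array([0.6346, 0.2283, 0.3149]), array([1.8e+02, 1.0e-01, 6.2e+00]), 'q7', np.float64(-108.0))
top round mouth (157, array([0.6342, 0.2248]), np.float64(177.6), 'rms', np.float64(0.0026))
scene round mouth (398, array([0.6343, 0.23  ]), np.float64(-67.4), 'rms', np.float64(0.0027))
```

Request:
servo_tool:
  xyz:
    - [-4, 1.6, 0]
    - [-8, 3.2, 0]
    - [-12, 4.9, 0]
    - [-16, 6.5, 0]
    - [-20.1, 8.2, 0]
    - [-20.1, 8.2, 2]
    - [-20.1, 8.2, 5]
    - [-20.1, 8.2, 8]
    - [-20.1, 8.2, 9.5]
    - [-20.1, 8.2, 9.5]
    - [-20.1, 8.2, 9.5]
  turn: [-7, -14, -22, -30, -36, -37.5, -37.5, -37.5, -37.5, -37.5, -37.5]
  jaw: [1, 1, 1, 1, 1, 1, 1, 1, 1, 1, 1]

```text
time: 18.6
position: [0.4441, 0.125, 0.2205]
ee_rot: [-180.0, 0.1, 43.7]
wrist_force: [-0.9, 0.6, 0.2]
finger_gap: 0.297
gripper_force: 39.4
```

```bash
python3 - <<'E'
from h import *
print(move((.4434,.1252,.189),43.7))
E
```

```text
(array([-0.03, -0.06,  3.15]), np.float64(0.0), 'TCP', array([0.4441, 0.125 , 0.2205]), array([-1.80e+02,  1.00e-01,  4.37e+01]), 'q7', np.float64(-77.6))
```

Request:
servo_tool:
  xyz:
    - [-0.03, -0.05, 0.8]
    - [-0.03, -0.05, 1.4]
    - [-0.03, -0.05, 1.9]
    - [-0.03, -0.05, 2.3]
    - [-0.03, -0.05, 2.7]
    - [-0.03, -0.05, 3.1]
    - [-0.03, -0.05, 3.1]
    - [-0.03, -0.05, 3.1]
  turn: [0, 0, 0, 0, 0, 0, 0, 0]
  jaw: [1, 1, 1, 1, 1, 1, 1, 1]

```text
time: 19.4
position: [0.4437, 0.1252, 0.1898]
ee_rot: [-180.0, 0.0, 43.7]
wrist_force: [-0.5, 0.2, -1.6]
finger_gap: 0.297
gripper_force: 39.5
```

Request:
servo_tool:
  xyz:
    - [0, 0, 0.1]
    - [0, 0, 0.2]
    - [0, 0, 0.2]
    - [0, 0, 0.2]
    - [0, 0, 0.2]
    - [0, 0, 0.2]
    - [0, 0, -3]
    - [0, 0, -7]
    - [0, 0, -11]
    - [-3, 3, -11]
    - [-6, 6, -11]
    - [-9, 9, -11]
    - [-12, 12.1, -11]
    - [-15, 15.2, -11]
    - [-16.8, 17, -11]
    - [-16.8, 17, -11]
    - [-16.8, 17, -11]
    - [-16.8, 17, -11]
  turn: [0, 0, 0, 0, 0, 0, 0, 0, 0, 7, 14, 21, 28, 36, 43.7, 43.7, 43.7, 43.7]
  jaw: [1, 1, 0, 0, 0, 0, 0, 0, 0, 0, 0, 0, 0, 0, 0, 0, 0, 0]

```text
time: 21.2
position: [0.4399, -0.1128, 0.2998]
ee_rot: [-180.0, 0.0, 0.2]
wrist_force: [-0.3, -0.3, 0.1]
finger_gap: 0.998
gripper_force: 0.0
```

```bash
python3 - <<'E'
from h import *
for c in("top","scene"):
    I,D,P=look(c)
    if c=="scene":cv2.imwrite(f"pics/{c}4.png",cv2.resize(I[110:290,110:340],None,fx=3,fy=3)[...,::-1])
    try:
        print(c,"round mouth",rim(P,(.635,.227),"round"))
        print("square lid",knob(P,(.444,.125),.139)); print("oval lid",knob(P,(.581,.001),.139)); print("round lid",knob(P,(.44,-.114),.066))
    except Exception as e: print(e)
print(move((.4394,-.1139,.1125),0))
E
```

```text
top round mouth (316, array([0.6342, 0.2248]), np.float64(807.8), 'rms', np.float64(0.0025))
square lid (95, array([0.4434, 0.1234], dtype=float32), array([0.4438, 0.1229]), np.float64(0.1386), array([0.027, 0.026]), 47.1)
oval lid (134, array([ 5.785e-01, -3.000e-04], dtype=float32), array([0.5787, 0.0006]), np.float64(0.139), array([0.044, 0.021]), 1.6)
round lid (0, array([nan, nan], dtype=float32), array([0., 0.]), np.float64(nan), array([0., 0.]), 0.0)
scene round mouth (402, array([0.6343, 0.2299]), np.float64(-67.4), 'rms', np.float64(0.0026))
square lid (99, array([0.4433, 0.1289], dtype=float32), array([0.4448, 0.1274]), np.float64(0.138), array([0.025, 0.027]), 40.0)
oval lid (104, array([0.5793, 0.0064], dtype=float32), array([0.5805, 0.0032]), np.float64(0.1383), array([0.025, 0.043]), 87.5)
round lid (58, array([ 0.4392, -0.11  ], dtype=float32), array([ 0.4403, -0.1124]), np.float64(0.0652), array([0.022, 0.031]), 34.1)
(array([-0.05,  0.12, 18.74]), np.float64(0.2), 'TCP', array([ 0.4399, -0.1127,  0.2999]), array([-180. ,    0. ,    0.2]), 'q7', np.float64(-80.6))h.py:34: RuntimeWarning: Mean of empty slice.
  return len(q),q.mean(0).round(4),np.array(cv2.minAreaRect(q)[0]).round(4),P[m][:,2].mean().round(4),np.round(cv2.minAreaRect(q)[1:][0],3),round(cv2.minAreaRect(q)[2],1)
  ret = um.true_divide(
  ret = ret.dtype.type(ret / rcount)
```

View pics/scene4.png

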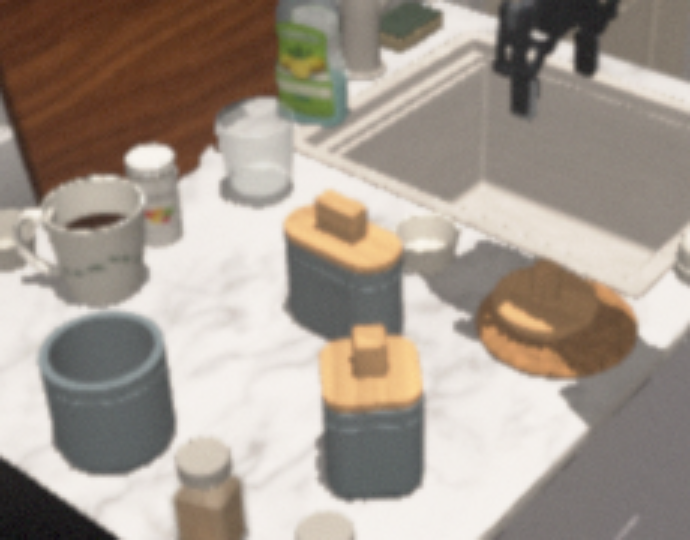

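The square and oval lids are seated at (370,375) and (343,235), with knob tops at the expected 0.139. The round mouth is free at (103,350), at about (0.634, 0.2274).

Request:
servo_tool:
  xyz:
    - [0, 0.1, 4]
    - [0, 0.1, 8]
    - [0, 0.1, 12]
    - [0, 0.1, 16]
    - [0, 0.1, 18]
    - [0, 0.1, 18.7]
    - [0, 0.1, 18.7]
    - [0, 0.1, 18.7]
    - [0, 0.1, 18.7]
    - [0, 0.1, 18.7]
    - [0, 0.1, 18.7]
    - [0, 0.1, 18.7]
    - [0, 0.1, 18.7]
    - [0, 0.1, 18.7]
  turn: [0, 0, 0, 0, 0, 0, 0, 0, 0, 0, 0, 0, 0, 0]
  jaw: [0, 0, 0, 0, 0, 0, 1, 1, 1, 1, 1, 1, 1, 1]

```text
time: 22.7
position: [0.4403, -0.1148, 0.114]
ee_rot: [180.0, -0.1, 0.0]
wrist_force: [-0.2, 0.4, 8.8]
finger_gap: 0.288
gripper_force: 38.7
```

Request:
servo_tool:
  xyz:
    - [0, 0, -1]
    - [0, 0, -4]
    - [0, 0, -8]
    - [0, 0, -12]
    - [0, 0, -16]
    - [0, 0, -20]
    - [0, 0, -20.5]
    - [0, 0, -20.5]
    - [0, 0, -20.5]
  turn: [0, 0, 0, 0, 0, 0, 0, 0, 0]
  jaw: [1, 1, 1, 1, 1, 1, 1, 1, 1]

```text
time: 23.6
position: [0.4391, -0.1146, 0.3173]
ee_rot: [-180.0, 0.1, 0.0]
wrist_force: [-0.2, -0.2, -1.6]
finger_gap: 0.292
gripper_force: 39.7
```

```bash
python3 - <<'E'
from h import *
print(move((.6342,.2274,.318),0))
E
```

```text
(array([ 19.53, -34.19,  -0.09]), np.float64(0.0), 'TCP', array([ 0.4391, -0.1146,  0.3173]), array([-1.8e+02,  1.0e-01,  0.0e+00]), 'q7', np.float64(-80.5))
```

Request:
servo_tool:
  xyz:
    - [1.8, -3.2, 0]
    - [4, -7, 0]
    - [6.2, -11, 0]
    - [8.5, -15, 0]
    - [10.8, -19, 0]
    - [13.2, -23, 0]
    - [15.5, -27, 0]
    - [17.5, -31, 0]
    - [19.5, -34.2, 0]
    - [19.5, -34.2, 2]
    - [19.5, -34.2, 5]
    - [19.5, -34.2, 8]
    - [19.5, -34.2, 9.5]
    - [19.5, -34.2, 9.5]
    - [19.5, -34.2, 9.5]
  turn: [0, 0, 0, 0, 0, 0, 0, 0, 0, 0, 0, 0, 0, 0, 0]
  jaw: [1, 1, 1, 1, 1, 1, 1, 1, 1, 1, 1, 1, 1, 1, 1]

```text
time: 25.1
position: [0.6348, 0.2273, 0.2226]
ee_rot: [180.0, 0.0, 0.0]
wrist_force: [-0.1, 0.2, -0.9]
finger_gap: 0.287
gripper_force: 39.8
```

```bash
python3 - <<'E'
from h import *
print(move((.6347,.2272,.189),0))
E
```

```text
(array([-0.01,  0.01,  3.36]), np.float64(0.0), 'TCP', array([0.6348, 0.2273, 0.2226]), array([180.,   0.,   0.]), 'q7', np.float64(-113.6))
```

Request:
servo_tool:
  xyz:
    - [0, 0, 0.8]
    - [0, 0, 1.4]
    - [0, 0, 1.9]
    - [0, 0, 2.4]
    - [0, 0, 2.9]
    - [0, 0, 3.3]
    - [0, 0, 3.3]
    - [0, 0, 3.3]
  turn: [0, 0, 0, 0, 0, 0, 0, 0]
  jaw: [1, 1, 1, 1, 1, 1, 1, 1]

```text
time: 25.9
position: [0.6347, 0.2274, 0.1898]
ee_rot: [180.0, 0.0, 0.0]
wrist_force: [-1.4, 0.1, -0.8]
finger_gap: 0.29
gripper_force: 39.7
```

Request:
servo_tool:
  xyz:
    - [0, 0, 0.1]
    - [0, 0, 0.2]
    - [0, 0, 0.2]
    - [0, 0, 0.2]
    - [0, 0, 0.2]
    - [0, 0, 0.2]
    - [0, 0, -3]
    - [0, 0, -7]
    - [0, 0, -11]
    - [-2, 3, -11]
    - [-4, 7, -11]
    - [-6, 11, -11]
    - [-8, 16, -11]
    - [-10, 21, -11]
    - [-11, 26, -11]
    - [-11, 31, -11]
    - [-11, 36, -11]
    - [-11, 39, -11]
    - [-11, 39, -11]
    - [-11, 39, -11]
  turn: [0, 0, 0, 0, 0, 0, 0, 0, 0, 0, 0, 0, 0, 0, 0, 0, 0, 0, 0, 0]
  jaw: [1, 1, 0, 0, 0, 0, 0, 0, 0, 0, 0, 0, 0, 0, 0, 0, 0, 0, 0, 0]

```text
time: 27.9
position: [0.5246, -0.1636, 0.2999]
ee_rot: [-180.0, -0.0, -0.1]
wrist_force: [0.5, 0.9, -0.5]
finger_gap: 0.998
gripper_force: 0.0
```

```bash
python3 - <<'E'
from h import *
for c in("top","scene"):
    I,D,P=look(c); cv2.imwrite(f"pics/{c}5.png",cv2.resize(I[110:290,110:340],None,fx=3,fy=3)[...,::-1])
    for n,p in(("round",(.634,.227)),("square",(.4437,.125)),("oval",(.58,.001))): print(c,n,knob(P,p,.139))
print(ctrl.observe()["position"],ctrl.observe()["wrist_force"].round(1))
E
```

```text
top round (77, array([0.6319, 0.2254], dtype=float32), array([0.6325, 0.2257]), np.float64(0.1385), array([0.027, 0.023]), 29.7)
top square (95, array([0.4435, 0.1234], dtype=float32), array([0.4439, 0.1234]), np.float64(0.1385), array([0.025, 0.026]), 45.1)
top oval (136, array([ 5.785e-01, -4.000e-04], dtype=float32), array([0.579 , 0.0008]), np.float64(0.1387), array([0.044, 0.021]), 1.7)
scene round (82, array([0.6319, 0.2309], dtype=float32), array([0.6335, 0.2296]), np.float64(0.1387), array([0.025, 0.025]), 86.6)
scene square (97, array([0.4432, 0.1287], dtype=float32), array([0.4448, 0.1273]), np.float64(0.1381), array([0.025, 0.027]), 40.0)
scene oval (101, array([0.5799, 0.0059], dtype=float32), array([0.5805, 0.0033]), np.float64(0.1382), array([0.045, 0.025]), 1.3)
[ 0.52498032 -0.16153933  0.29983555] [-0.2  0.5  0.3]
```

View pics/scene5.png

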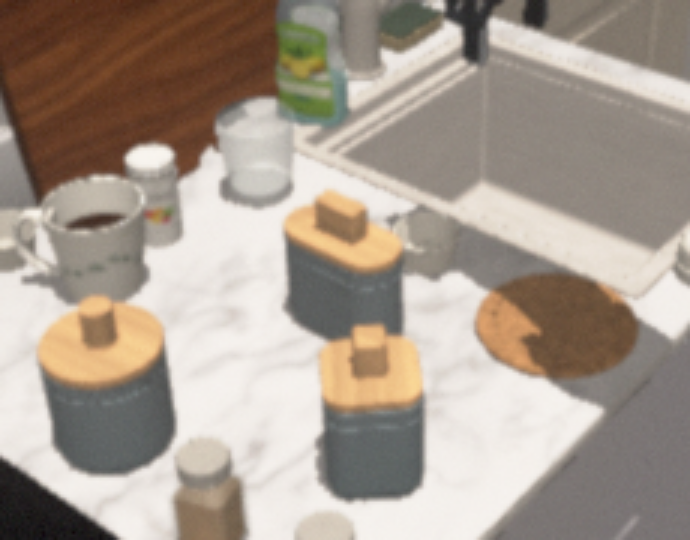

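View pics/top5.png

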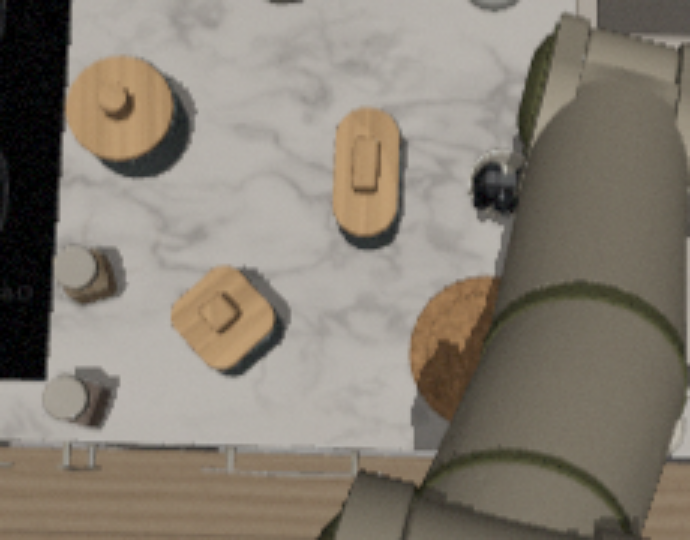

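All three lids sit level on their own canisters: round at (105,340), oval at (343,235) and square at (370,375) in the scene view. Every knob top is at about 0.139 m, which means fully home. The trivet is empty and the gripper is clear.

```bash
python3 -c "
from bench import ticket
print(ticket.job_done())"
```

```text
the job is handed in; nothing more can be done
None
```

I moved all three lids onto their matching canisters and handed the job in at about 28 s; the last pictures show each one fully home and level, but the hand-in returned no verdict.

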